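# Lever up the distillation unit and shim its foot

## Robot

A 7-joint arm with a two-finger parallel gripper is mounted at the origin on the work surface. World frame = base frame: x ahead of the robot, y to its left, z up, the work surface at z = 0. Lengths are in m, angles in rad, forces in N, time in s.
With the tool pointing down it reaches from about 0.425 to 0.975 m from the base axis. Payload 16.7 kg.
Tool frame: the origin (TCP) lies midway between the tips of the shut fingers; the grasp point (between the pads) lies 19 mm behind it; z points along the fingers, y is the line along which they close (so a half turn about z gives the same grasp; the last joint's range is limited). The gripper opens to 85 mm and grips with 20 to 120 N. Pads are 22 mm wide; open, the fingers measure 114 mm over their backs; the gripper's body (76 mm by 85 mm) begins 54 mm behind the grasp point. The pads swing forward as they close: fully open they stand 13 mm farther back than shut.
Start: joints at [-0.149, 0.426, 0.074, 1.606, -0.034, 1.111, -0.067], TCP at [0.675, -0, 0.231] pointing down, gripper open.
Joint ranges: [-2.85, 2.85], [-0.5, 2.14], [-1.23, 1.37], [0.21, 2.46], [-1.02, 4.16], [0.16, 2.05], [-2.73, 2.73]. Speed limits (rad/s): [1.89, 1.89, 2.39, 2.39, 3.01, 3.01, 3.01].

## Interface

Orientations are given as a unit quaternion [w, x, y, z].
In Python, from bench import r, optics, job_done gives the robot as it stands. The module is installed in compiled form; this text tells all that it offers.
- The arm moves only by the tool move_arm, never from a script. Its argument "steps" is a list of rows, each a list of 3 entries, a list of its own where there are three numbers: the shift along the tool's x, y, z in cm, then the turn, a rotation vector about the tool's x, y, z in rad, then the closure in counts, from 0 (fully open) to 255 (shut). In form: [[[dx, dy, dz], [wx, wy, wz], fingers], ...]. A call has 1 to 12 rows; each row shifts and turns the commanded pose from where the row before left it, along the tool's axes as they then stand; what a row does not reach is not made up. A row lasts 1/12 s, in which the tool goes at most 41.7 mm and 7.16 degrees, less where a joint would pass 70% of its speed; a pose out of reach is approached as far as the arm can. A call with a gripper value outside its range is refused whole. The fingers move at their own pace and stop on an object; "squeeze" is the grip in N (left out, the last holds). Time passes only in rows, so rows that do not move let the fingers close. It gives the time, the measured TCP pose, the force, the opening and the grip force at its end, in the units of the state.
- r.observe(): the state, without advancing time (a new reading comes with each control period).
- optics.snapshot(name): name is "scene" or "side" or "wrist"; returns the picture (384x512x3 uint8, red, green, blue); there is no depth.
- optics.get_calibration(name): a dict with "camera_matrix" (3x3 intrinsics, pixels), "eye" and "orientation" of the camera in the world. Camera axes: x right, y up, looking along -z (the intrinsics and any distortion apply to the point x, -y, -z); pixel columns grow to the right and rows downward; lengths in m; the calibration is good to about 2 mm. A picture is of the moment at which its call begins: read the wrist's pose just before it. get_calibration takes no time and is no camera call; for the wrist camera it gives the pose at the moment of the call.
- job_done(): hands the job in; it is judged then, once.
The state is a dict: "t": time; "q": joint angles; "dq": joint speeds; "joint_torque": joint torques, N m; "position": TCP position; "tool_rot": TCP orientation; "ft_force": force on the tool from outside, world axes, zero at the start; "wrist_torque": the same for the moment, N m; "width": opening from 0.0 (shut) to 1.0 (fully open); "grasp_force": force on a finger pad.
Only numpy, scipy, OpenCV 4.12 (cv2) and the standard library are available. Lean on these libraries where they do the work, as an engineer would, in place of code of your own. Each camera call takes 0.05 s, during which the arm holds its last target. There are 200 camera calls.

## Task

Take the free, wooden-gripped end of the pry bar that lies over the fulcrum block and press it down to lever up the edge of the heavy distillation unit until its feet on that edge are about 15 mm clear of the bench; its stiff hinge keeps it up when you let go of the bar. Then pick up the thin tabbed shim (not the thick one) by its tab and slide its plate squarely and centrally under the foot on that edge that is farther from the robot, so that the plate lies flat on the bench and reaches at least 20 mm under the foot, and let go.

Things in the scene. Friction and masses are not known exactly. Their poses are not given: they have to be found in the camera images.
- bar_grip (a point): Grip point of the loose steel pry bar (22 mm wide, 8 mm thick, 0.4 kg), on its centre line in its wooden grip (100 x 26 x 18 mm, from 30 mm behind this point to 70 mm ahead). x points along the bar to the tip, 290 mm ahead under the unit's edge; z out of its upper face. It starts about 95 mm above the bench, sloping down to the tip. The bar may stay where it is after use.
- fulcrum: Fixed steel block the bar rests on, 200 mm ahead of the grip point: a round ridge (radius 8 mm, axis 22 mm above the bench) between two cheeks 50 mm high. Origin: middle of its underside. Press the bar's grip point down in an arc round the ridge with 10 to 20 N: at 34 mm above the bench the bar is level and base is about 0.065; at 27 mm about 0.078.
- base (a joint): Tilt (rad) of the unit's heavy base about its stiff hinge, 280 mm behind the edge with the bar: 0 with its feet on the bench, growing as that edge rises; it stays where it is left. 0.06 lifts the foot 15 mm. The base is a white slab 300 mm wide along the edge; at the edge its underside is 20 mm and its top 58 mm above the bench; housing and glass boiler lie farther back.
- foot (a point): Middle of the underside of the foot to be shimmed: a grey block 40 x 40 mm, 20 mm high, under the levered edge at the end farther from the robot (a like foot is 240 mm off, at the robot's end). x points away from the edge towards the hinge (the way to push the shim), y along the edge away from the bar. The edge lies 35 mm, the foot's outer face 20 mm to -x of this point.
- shim_tab (a point): Grip of the thin aluminium shim (0.12 kg), 32 mm above its underside: middle of an upright tab 20 mm long (x), 22 mm wide (y), 46 mm high, at the rear of a flat plate 36 mm wide and 9 mm thick. x points along the plate to its free end (nose), 108 mm ahead of this point. A bystander has the same outline but a plate 26 mm thick: it is the wrong one.
Mind the look-alikes: they are no part of the job. Leave any blue or purple look-alike of the part that bears shim_tab alone.

How it is judged:
By the outcome, as a careful person would: the job done as asked, in the order asked, and still so for the second after the job is handed in, with the robot touching nothing.
It also fails if it takes over 53 s, if anything falls off the work surface, if the arm or the gripper's body presses on something with over 40 N, if the wrist force passes 120 N, or if a joint passes its speed limit or range.

## Working session

There is one attempt and no reset: what is moved stays moved. The work goes in short steps, Python scripts to look and compute and a tool call to move; the robot and the scene stay as the last step left them, time stands still between calls to the robot, and variables do not carry over. Pictures are saved under pics/ and viewed, at most 10 in all, crops included, and the job is handed in when it is done.

Besides the shell and the picture viewer there is one more tool, called as name(argument=value, ...) on one line, values as JSON. move_arm: Moves the arm, as the interface text tells. Its arguments: {"type":"object","properties":{"steps":{"type":"array"},"squeeze":{"type":"number"}},"required":["steps"]}

```bash
mkdir -p pics; cat > h.py <<'E'
import numpy as np, cv2
from scipy.spatial.transform import Rotation as R
from bench import r, optics, job_done
def q2m(q): return R.from_quat([q[1],q[2],q[3],q[0]]).as_matrix()
def snap(n,f=None):
    c=optics.get_calibration(n); im=optics.snapshot(n)
    if f: cv2.imwrite(f'pics/{f}.png',im[:,:,::-1])
    return im,c
def cam(c):
    o=np.array(c['orientation'],float); M=o if o.shape==(3,3) else q2m(o)
    return np.array(c['camera_matrix']),M,np.array(c['eye'])
def ray(c,u,v):
    K,M,e=cam(c); d=np.linalg.inv(K)@[u,v,1]; return e,M@(d*[1,-1,-1])
def onz(c,u,v,z):
    e,d=ray(c,u,v); return e+d*(z-e[2])/d[2]
def proj(c,P):
    K,M,e=cam(c); p=(M.T@(np.array(P)-e))*[1,-1,-1]; p=K@p; return p[:2]/p[2]
def tri(c1,p1,c2,p2):
    a,d=ray(c1,*p1); b,f=ray(c2,*p2); s=np.linalg.lstsq(np.c_[d,-f],b-a,rcond=None)[0]
    P,Q=a+s[0]*d,b+s[1]*f; return (P+Q)/2,np.linalg.norm(P-Q)
E
python3 - <<'E'
from h import *
s=r.observe(); print(s)
ims=[]
for n in ('scene','side','wrist'):
    im,c=snap(n,n+'0'); ims.append(im); print(n,c)
E
```

```text
{'t': 0.0, 'q': array([-0.14954182,  0.42673427,  0.07384773,  1.60659885, -0.0341017 ,
        1.11082165, -0.06710919]), 'dq': array([-0.00096103,  0.00065826,  0.00031018,  0.00119414, -0.00123933,
        0.00048881,  0.00154005]), 'joint_torque': array([ 7.16691302e-04, -9.49842310e+01,  3.76242042e+00, -4.63523841e+01,
        1.94300286e-02,  1.01335210e-02,  2.85131875e-06]), 'position': array([6.74589063e-01, 1.61472988e-06, 2.30612599e-01]), 'tool_rot': array([-4.26347284e-04,  7.07105449e-01,  7.07107813e-01, -4.92489068e-04]), 'ft_force': array([-0.39648507, -0.3948578 , -0.03441934]), 'wrist_torque': array([ 0.05114664, -0.0219992 , -0.00139726]), 'grasp_force': 0.0, 'width': 1.0033388278293096}
scene {'camera_matrix': array([[471.13514436,   0.        , 260.38167096],
       [  0.        , 471.13514436, 196.68400854],
       [  0.        ,   0.        ,   1.        ]]), 'eye': array([1.14963347, 0.53233824, 1.19398355]), 'orientation': array([0.38250649, 0.14009224, 0.29853058, 0.86310048])}
side {'camera_matrix': array([[433.61681988,   0.        , 249.15519421],
       [  0.        , 433.61681988, 197.17634946],
       [  0.        ,   0.        ,   1.        ]]), 'eye': array([-0.16141819,  0.65621899,  0.99207408]), 'orientation': array([-0.34569501, -0.15402056,  0.36145707,  0.85212758])}
wrist {'camera_matrix': array([[276.12326628,   0.        , 258.13768825],
       [  0.        , 276.12326628, 195.09651081],
       [  0.        ,   0.        ,   1.        ]]), 'eye': array([0.67517412, 0.07610594, 0.37422956]), 'orientation': array([ 9.88851896e-01, -1.48899361e-01,  9.51606150e-04,  4.33605116e-05])}
```

View pics/scene0.png

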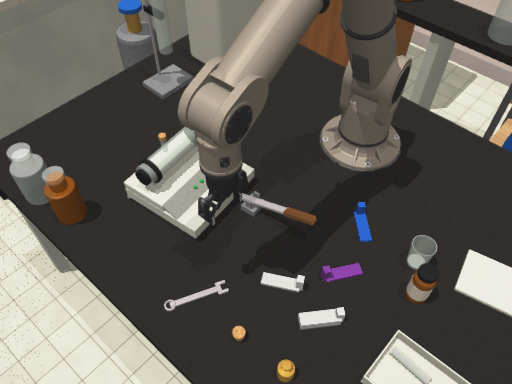

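View pics/side0.png

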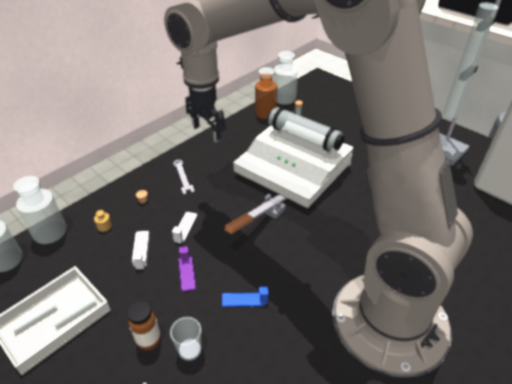

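Scene: the unit is at about (190,190), with the bar grip at (300,215) and the fulcrum at (252,203). Things that could be taken for the shim: white (283,282), white (322,318), purple (342,272) and blue (363,222). The thin shim should be one of the two white ones, so I'll check them in a close crop.

```bash
python3 - <<'E'
from h import *
a=cv2.imread('pics/scene0.png');b=cv2.imread('pics/side0.png')
A=cv2.resize(a[260:340,250:360],None,fx=3.6,fy=3.6,interpolation=cv2.INTER_CUBIC)
B=cv2.resize(b[200:280,120:230],None,fx=3.6,fy=3.6,interpolation=cv2.INTER_CUBIC)
C=cv2.resize(a[165:245,180:330],None,fx=3.6,fy=3.6,interpolation=cv2.INTER_CUBIC)[:, :396]
C=cv2.resize(a[160:240,120:320],None,fx=3.96,fy=3.96,interpolation=cv2.INTER_CUBIC)
top=np.hstack([A,B]); C=C[:, :792]
C=cv2.copyMakeBorder(C,0,0,0,max(0,top.shape[1]-C.shape[1]),cv2.BORDER_CONSTANT)[:, :top.shape[1]]
o=np.vstack([top,C])[:600]; print(o.shape); cv2.imwrite('pics/crop1.png',o)
E
```

```text
(600, 792, 3)
```

View pics/crop1.png

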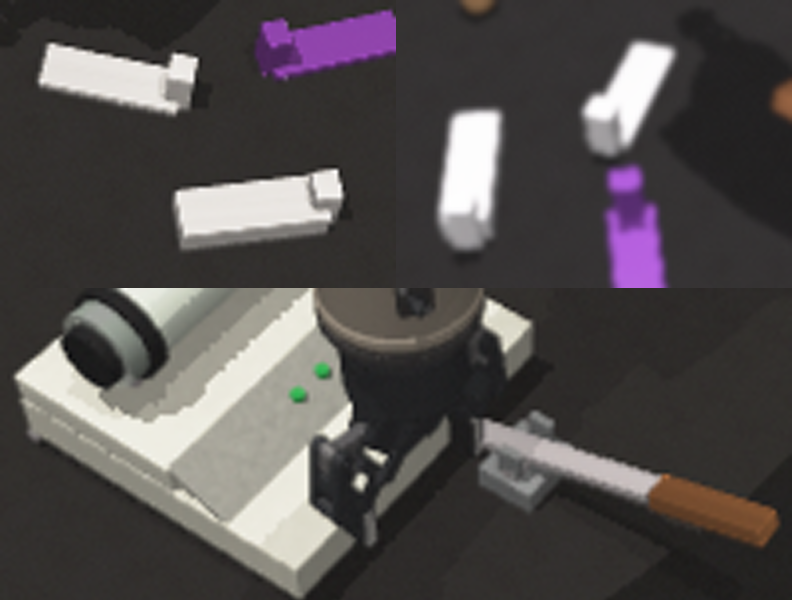

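The thin shim is the white one at scene (283,282), side (185,227), with its tab at the right end, scene (300,282). The one at (322,318) has a thick plate. Next I'll measure positions.

```bash
python3 - <<'E'
from h import *
S,cs=snap('scene');D,cd=snap('side')
def wood(im,roi):
    h=cv2.cvtColor(im,cv2.COLOR_RGB2HSV); m=((h[...,0]<18)&(h[...,1]>120)&(h[...,2]>50)).astype(np.uint8)
    k=np.zeros_like(m);k[roi[1]:roi[3],roi[0]:roi[2]]=1; return m*k
def white(im,roi,t=120):
    m=((im.min(2)>t)).astype(np.uint8);k=np.zeros_like(m);k[roi[1]:roi[3],roi[0]:roi[2]]=1; return m*k
def ends(m):
    p=np.argwhere(m)[:,::-1].astype(float); c=p.mean(0); u=np.linalg.svd(p-c,full_matrices=False)[2][0]; s=(p-c)@u
    return c,c+u*np.percentile(s,0.5),c+u*np.percentile(s,99.5),len(p)
ws=ends(wood(S,(275,195,325,230)));wd=ends(wood(D,(215,200,265,240)))
print('wood',ws,wd); print('cent',tri(cs,ws[0],cd,wd[0]))
for i in(1,2):
  for j in(1,2): print(i,j,tri(cs,ws[i],cd,wd[j]))
for nm,im,c,roi in(('S',S,cs,(255,265,310,295)),('D',D,cd,(168,205,202,246))):
    m=white(im,roi); cn=max(cv2.findContours(m,0,2)[0],key=cv2.contourArea)
    ap=cv2.approxPolyDP(cn,1.5,True)[:,0]
    print(nm,m.sum(),ap.tolist()); print(np.round([onz(c,*p,0.009)[:2] for p in ap],3).tolist())
    print('z46',np.round([onz(c,*p,0.046)[:2] for p in ap],3).tolist())
for nm,im,c,roi in(('S',S,cs,(115,120,260,240)),('D',D,cd,(228,120,360,210))):
    m=white(im,roi,100); cn=max(cv2.findContours(m,0,2)[0],key=cv2.contourArea)
    ap=cv2.approxPolyDP(cn,2.5,True)[:,0]
    print('base',nm,[(p.tolist(),np.round(onz(c,*p,.058)[:2],3).tolist(),np.round(onz(c,*p,.02)[:2],3).tolist()) for p in ap])
E
```

```text
wood (array([299.91455696, 215.5443038 ]), array([284.62114846, 210.63858943]), array([315.01212584, 220.38719808]), 316) (array([237.2247191 , 223.47565543]), array([249.72330934, 216.56305057]), array([225.63674649, 229.88462431]), 267)
cent (array([0.45891202, 0.08779449, 0.08633558]), np.float64(0.0024493648475588585))
1 1 (array([0.46394449, 0.0338262 , 0.06870251]), np.float64(0.0008274070070708796))
1 2 (array([0.48143785, 0.07794722, 0.07403083]), np.float64(0.07601776574262781))
2 1 (array([0.43632894, 0.09934302, 0.10442828]), np.float64(0.0715029916050213))
2 2 (array([0.45344313, 0.13703015, 0.10289003]), np.float64(0.002512763218502951))
S 537 [[263, 272], [261, 283], [297, 291], [302, 287], [304, 276], [298, 275], [295, 279]]
[[0.637, 0.103], [0.667, 0.122], [0.618, 0.213], [0.599, 0.215], [0.568, 0.198], [0.577, 0.183], [0.593, 0.185]]
z46 [[0.653, 0.117], [0.682, 0.135], [0.634, 0.223], [0.616, 0.225], [0.586, 0.208], [0.595, 0.194], [0.61, 0.196]]
D 439 [[196, 213], [185, 212], [178, 225], [173, 227], [173, 237], [176, 241], [179, 242], [185, 239], [196, 217]]
[[0.63
[... 2171 characters left out ...]
 [0.744, -0.301], [0.781, -0.34]), ([233, 161], [0.696, -0.122], [0.731, -0.153]), ([234, 170], [0.659, -0.091], [0.693, -0.121]), ([279, 193], [0.476, -0.111], [0.502, -0.142]), ([273, 198], [0.475, -0.081], [0.501, -0.111]), ([268, 194], [0.498, -0.083], [0.525, -0.114]), ([265, 197], [0.496, -0.067], [0.523, -0.096]), ([268, 200], [0.48, -0.064], [0.506, -0.093]), ([252, 209], [0.488, -0.001], [0.515, -0.028]), ([282, 208], [0.426, -0.067], [0.45, -0.097]), ([284, 205], [0.43, -0.081], [0.454, -0.111]), ([280, 202], [0.447, -0.083], [0.472, -0.113]), ([285, 197], [0.451, -0.11], [0.476, -0.141]), ([308, 206], [0.374, -0.128], [0.396, -0.16]), ([350, 163], [0.402, -0.387], [0.425, -0.43])]
```

move_arm(steps=[[[0.8, -2.1, 0], [0, 0, 0], 0], [[0.8, -2.1, 0], [0, 0, 0], 0], [[0.8, -2.1, 0], [0, 0, 0], 0], [[0.8, -2.1, 0], [0, 0, 0], 0], [[0.8, -2.1, 0.5], [0, 0, 0], 0], [[0.8, -2.1, 0.5], [0, 0, 0], 0], [[0.8, -2.1, 0.5], [0, 0, 0], 0], [[0.7, -2.1, 0.5], [0, 0, -0.03], 0], [[0.6, -2.1, 0.5], [0, 0, -0.085], 0], [[0.6, -2.1, 0.5], [0, 0.1, 0], 0], [[0, 0, 0], [0, 0.1, 0], 0], [[0, 0, 0], [0, 0.1, 0], 0]], squeeze=60)

```text
t: 1.25
position: [0.4639, 0.073, 0.2023]
tool_rot: [-0.112, 0.657, 0.739, 0.102]
ft_force: [0.4, 1.2, -0.3]
width: 0.999
grasp_force: 0.0
```

```bash
python3 - <<'E'
from h import *
s=r.observe(); print(s['position'],q2m(s['tool_rot']).round(3),s['q'].round(2),s['t'])
W,c=snap('wrist','w1'); snap('scene','s1')
for P in ([.457,.107,.0925],[.464,.034,.078],[.4535,.137,.107]): print(proj(c,P))
E
```

```text
[0.4638822  0.07297132 0.2022663 ] [[-0.112  0.993 -0.032]
 [ 0.947  0.117  0.298]
 [ 0.3    0.003 -0.954]] [-0.09  0.15  0.02  2.09 -0.38  0.95  0.27] 1.25
[254.49935603 191.84098354]
[253.13275762 263.5257875 ]
[254.35618039 158.86076944]
```

View pics/w1.png

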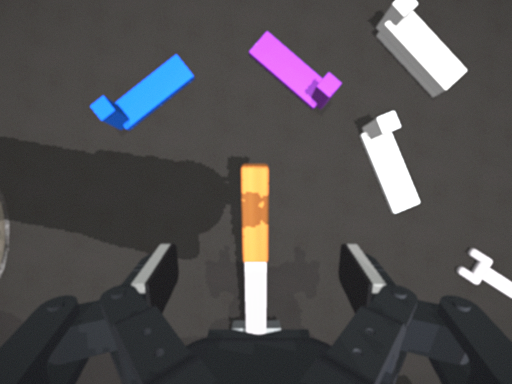

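The wrist view shows the bar straight in the image at u≈255, with the wooden grip from v=164 to 262. That matches the estimate, so I'll go down and grip it.

move_arm(steps=[[[0, -0.3, 2], [0, 0, 0], 0], [[0, 0, 2], [0, 0, 0], 0], [[0, 0, 2], [0, 0, 0], 0], [[0, 0, 2], [0, 0, 0], 0], [[0, 0, 1.5], [0, 0, 0], 0], [[0, 0, 1.5], [0, 0, 0], 0], [[0, 0, 1], [0, 0, 0], 0], [[0, 0, 0.9], [0, 0, 0], 0], [[0, 0, 0], [0, 0, 0], 0], [[0, 0, 0], [0, 0, 0], 255], [[0, 0, 0], [0, 0, 0], 255], [[0, 0, 0], [0, 0, 0], 255]])

```text
t: 2.35
position: [0.4574, 0.1093, 0.0787]
tool_rot: [-0.111, 0.658, 0.738, 0.1]
ft_force: [0.0, 0.3, -0.2]
width: 0.604
grasp_force: 0.0
```

move_arm(steps=[[[0, 0, 0], [0, 0, 0], 255], [[0, 0, 0], [0, 0, 0], 255], [[0, 0, 0], [0, 0, 0], 255]])

```text
t: 2.6
position: [0.4573, 0.1094, 0.0785]
tool_rot: [-0.111, 0.658, 0.738, 0.1]
ft_force: [1.0, 0.1, 1.9]
width: 0.289
grasp_force: 62.5
```

```bash
python3 - <<'E'
from h import *
s=r.observe(); M=q2m(s['tool_rot']);print(s['position'],M.round(3),s['q'].round(2),s['t'],s['width'],s['grasp_force'],s['ft_force'])
print(s['position']-0.015*M[:,2])
E
```

```text
[0.4573312  0.10938618 0.07845705] [[-0.11   0.993 -0.033]
 [ 0.949  0.114  0.294]
 [ 0.296  0.001 -0.955]] [-0.12  0.34 -0.05  2.2  -0.48  0.65  0.34] 2.6 0.28852504254031003 62.4721884727478 [1.02321863 0.13276889 1.85767905]
[0.45782443 0.10498087 0.09278709]
```

move_arm(steps=[[[-0.01, 0, 0.52], [0, -0.026, 0], 255], [[-0.01, 0, 0.52], [0, -0.026, 0], 255], [[-0.01, 0, 0.52], [0, -0.026, 0], 255], [[-0.01, 0, 0.52], [0, -0.026, 0], 255], [[-0.01, 0, 0.52], [0, -0.026, 0], 255], [[-0.01, 0, 0.52], [0, -0.026, 0], 255]])

```text
t: 3.1
position: [0.457, 0.1144, 0.0477]
tool_rot: [-0.052, 0.664, 0.744, 0.048]
ft_force: [1.9, -15.3, 5.0]
width: 0.289
grasp_force: 63.3
```

move_arm(steps=[[[-0.01, 0, 0.52], [0, -0.026, 0], 255], [[-0.01, 0, 0.52], [0, -0.026, 0], 255], [[-0.01, 0, 0.52], [0, -0.026, 0], 255], [[0, 0, 0], [0, 0, 0], 255], [[0, 0, 0], [0, 0, 0], 255]])

```text
t: 3.52
position: [0.4563, 0.1154, 0.032]
tool_rot: [-0.024, 0.665, 0.746, 0.021]
ft_force: [2.7, -16.6, 3.5]
width: 0.294
grasp_force: 63.0
```

```bash
python3 - <<'E'
from h import *
s=r.observe(); M=q2m(s['tool_rot']);print(s['position'],M.round(3),s['t'],s['width'],s['grasp_force'],s['ft_force'])
print(s['position']-0.015*M[:,2])
E
```

```text
[0.45631841 0.11541702 0.03197109] [[-0.113  0.994 -0.007]
 [ 0.992  0.113  0.063]
 [ 0.063  0.    -0.998]] 3.5167 0.2943660369353707 63.019137382507324 [  2.71553714 -16.55308449   3.53785751]
[0.45642472 0.11447274 0.04694096]
```

move_arm(steps=[[[-0.07, 0, 0.45], [0, -0.022, 0], 255], [[-0.07, 0, 0.45], [0, -0.022, 0], 255], [[-0.07, 0, 0.4], [0, -0.02, 0], 255], [[0, 0, 0], [0, 0, 0], 255], [[0, 0, 0], [0, 0, 0], 255]])

```text
t: 3.93
position: [0.4569, 0.1152, 0.0194]
tool_rot: [0.0, 0.666, 0.746, 0.001]
ft_force: [1.0, -8.5, 10.3]
width: 0.289
grasp_force: 63.8
```

```bash
python3 - <<'E'
from h import *
s=r.observe(); M=q2m(s['tool_rot']);print(s['position'],M.round(3),s['t'],s['width'],s['grasp_force'],s['ft_force'])
S0=cv2.imread('pics/side0.png')[:,:,::-1]
D,c=snap('side','d2'); 
print(proj(c,[.694,-.121,.02]),proj(c,[.694,-.121,.036]))
o=np.hstack([cv2.resize(x[150:250,215:315],None,fx=4,fy=4,interpolation=cv2.INTER_CUBIC) for x in(S0,D)])
cv2.imwrite('pics/crop2.png',o[:,:,::-1])
E
```

```text
[0.45686398 0.11516923 0.01941345] [[-0.114  0.993  0.001]
 [ 0.993  0.114  0.001]
 [ 0.001  0.001 -1.   ]] 3.9333 0.2889119184871143 63.83038401603699 [ 1.03818207 -8.47322983 10.3311437 ]
[233.69365836 169.89570125] [233.52090678 166.34146339]
```

View pics/crop2.png

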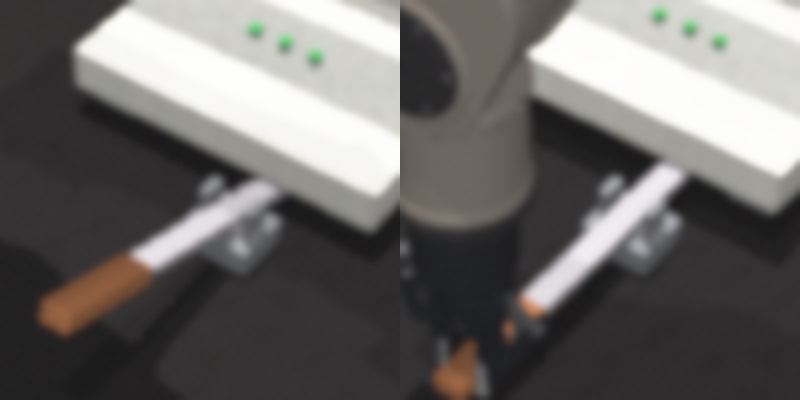

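The edge has visibly risen and the bar is level at z≈34 mm. I'll let go, go up, and move over the thin shim.

move_arm(steps=[[[0, 0, 0], [0, 0, 0], 0], [[0, 0, 0], [0, 0, 0], 0], [[0, 0, 0], [0, 0, 0], 0], [[0, 0, 0], [0, 0, 0], 0], [[0, 0, -1], [0, 0, 0], 0], [[0, 0, -2.5], [0, 0, 0], 0], [[0, 0, -3], [0, 0, 0], 0], [[0, 0, -3], [0, 0, 0], 0], [[0, 0, -3], [0, 0, 0], 0], [[0, 0, -3], [0, 0, 0], 0], [[0, 0, -2], [0, 0, 0], 0], [[0, 0, 0], [0, 0, 0], 0]])

```text
t: 4.98
position: [0.4579, 0.1163, 0.1987]
tool_rot: [0.0, 0.665, 0.746, 0.004]
ft_force: [1.1, 0.6, -0.0]
width: 1.0
grasp_force: 0.0
```

move_arm(steps=[[[0, 2, 0], [0, 0, 0], 0], [[-0.3, 2.5, 0], [0, 0, 0], 0], [[-0.3, 2.5, 0], [0, 0, 0], 0], [[-0.3, 2.5, 0], [0, 0, 0], 0], [[-0.3, 2.5, 0], [0, 0, 0], 0], [[-0.2, 2.5, 0], [0, 0, 0], 0], [[-0.2, 1.6, 0], [0, 0, -0.097], 0], [[0, 0, 0], [0, 0, -0.097], 0], [[0, 0, 0], [0, 0, -0.097], 0], [[0, 0, 0], [0, 0, -0.096], 0], [[0, 0, 0], [0, 0, 0], 0], [[0, 0, 0], [0, 0, 0], 0]])

```text
t: 5.98
position: [0.6177, 0.1181, 0.194]
tool_rot: [-0.001, 0.511, 0.86, 0.001]
ft_force: [0.4, -0.5, 0.6]
width: 0.996
grasp_force: 0.0
```

```bash
python3 - <<'E'
from h import *
s=r.observe(); M=q2m(s['tool_rot']);print(s['position'],M.round(3),s['t'],s['ft_force'])
W,c=snap('wrist','w3'); snap('side','d3'); S,cs=snap('scene','s3')
h=cv2.cvtColor(W,cv2.COLOR_RGB2HSV); m=((h[...,1]<60)&(h[...,2]>130)).astype(np.uint8)
m[300:]=0
for cn in cv2.findContours(m,0,2)[0]:
    if cv2.contourArea(cn)>300:
        ap=cv2.approxPolyDP(cn,2,True)[:,0]; print(cv2.contourArea(cn),[(p.tolist(),onz(c,*p,.009)[:2].round(4).tolist(),onz(c,*p,.046)[:2].round(4).tolist()) for p in ap])
for P in ([.6,.207,.046],[.652,.1125,.009]): print(proj(c,P))
E
```

```text
[0.61768937 0.1180725  0.19396314] [[-0.478  0.878 -0.001]
 [ 0.878  0.478  0.002]
 [ 0.002  0.    -1.   ]] 5.9833 [ 0.43847073 -0.54258991  0.61008345]
800.0 [([511, 257], [0.9682, 0.1822], [0.9247, 0.1825]), ([473, 299], [0.9685, 0.1069], [0.925, 0.1156]), ([511, 299], [1.0154, 0.1324], [0.9667, 0.1383])]
784.5 [([301, 264], [0.7273, 0.0389], [0.7109, 0.0554]), ([308, 277], [0.7461, 0.0263], [0.7277, 0.0441]), ([318, 277], [0.7581, 0.0328], [0.7383, 0.0499]), ([334, 299], [0.7969, 0.0134], [0.7727, 0.0327]), ([348, 299], [0.8142, 0.0228], [0.7881, 0.0411]), ([329, 271], [0.7663, 0.0479], [0.7455, 0.0633]), ([334, 265], [0.7672, 0.0589], [0.7463, 0.0731]), ([323, 251], [0.7428, 0.0696], [0.7247, 0.0826]), ([318, 254], [0.7393, 0.0627], [0.7217, 0.0764]), ([323, 263], [0.7525, 0.0544], [0.7333, 0.0691]), ([312, 269], [0.7443, 0.0395], [0.7261, 0.0559]), ([306, 262], [0.7316, 0.0448], [0.7148, 0.0605])]
2691.0 [([96, 172], [0.4433, 0.0282], [0.4589, 0.0458]), ([93, 175], [0.4413, 0.0229], [0.4572, 0.0411]), ([79, 239], [0.453, -0.0683], [0.4676, -0.0398]), ([71, 238], [0.4434, -0.0719
[... 895 characters left out ...]
2], [0.4801, -0.0922], [0.4916, -0.061]), ([115, 180], [0.467, 0.0297], [0.48, 0.0472])]
3186.5 [([272, 90], [0.5851, 0.2116], [0.5848, 0.2086]), ([271, 100], [0.5893, 0.2019], [0.5885, 0.1999]), ([264, 102], [0.5834, 0.1962], [0.5833, 0.1949]), ([264, 192], [0.6346, 0.1036], [0.6287, 0.1127]), ([293, 194], [0.6675, 0.1186], [0.6579, 0.126]), ([297, 101], [0.6156, 0.2149], [0.6118, 0.2115]), ([293, 89], [0.6052, 0.2237], [0.6026, 0.2193])]
3232.5 [([345, 0], [0.6084, 0.3225], [0.6055, 0.307]), ([367, 89], [0.6776, 0.2631], [0.6668, 0.2543]), ([400, 77], [0.7023, 0.2906], [0.6888, 0.2787]), ([386, 1], [0.6458, 0.3419], [0.6386, 0.3242])]
[284.48276357  99.23537803]
[279.73829616 192.37123665]
```

View pics/w3.png

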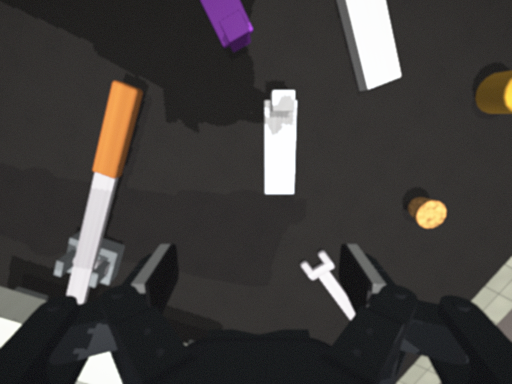

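The wrist view shows the thin shim in line with the tool: tab at (283,95), nose at (279,193). The bar is still on the fulcrum. I'll grasp the tab.

move_arm(steps=[[[2.2, 0.65, 0], [0, 0, 0], 0], [[2.2, 0.65, 1], [0, 0, 0], 0], [[2.2, 0.6, 2], [0, 0, 0], 0], [[2.0, 0.6, 2.5], [0, 0, 0], 0], [[0, 0, 3], [0, 0, 0], 0], [[0, 0, 3], [0, 0, 0], 0], [[0, 0, 2.5], [0, 0, 0], 0], [[0, 0, 2], [0, 0, 0], 0], [[0, 0, 1], [0, 0, 0], 0], [[0, 0, 1], [0, 0, 0], 0], [[0, 0, 0], [0, 0, 0], 0], [[0, 0, 0], [0, 0, 0], 0]])

```text
t: 7.13
position: [0.5987, 0.2062, 0.0147]
tool_rot: [-0.0, 0.51, 0.86, 0.001]
ft_force: [-0.3, -0.0, 0.9]
width: 0.997
grasp_force: 0.0
```

```bash
python3 - <<'E'
from h import *
s=r.observe(); M=q2m(s['tool_rot']);print(s['position'],M.round(3),s['t'],s['ft_force'])
t=np.array([.599,.2055,.014]); print('remaining tool cm',100*M.T@(t-s['position']))
W,c=snap('wrist','w4')
D,cd=snap('side','d4')
E
```

```text
[0.5987281  0.20620236 0.01466104] [[-0.481  0.877  0.   ]
 [ 0.877  0.481  0.002]
 [ 0.002  0.001 -1.   ]] 7.1333 [-0.26477383 -0.0335631   0.93012874]
remaining tool cm [-0.07477704 -0.00999334  0.06595898]
```

View pics/w4.png

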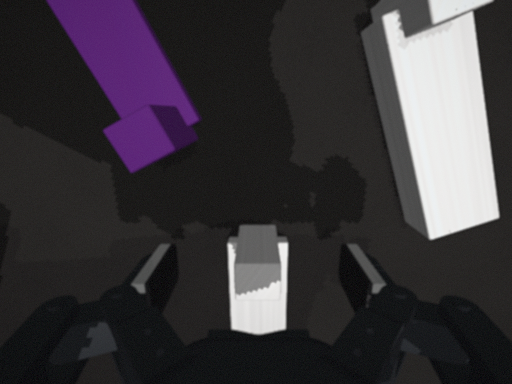

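The tab sits centred between the open pads, its top at about (258,245). Closing and lifting.

move_arm(steps=[[[0, 0, 0], [0, 0, 0], 255], [[0, 0, 0], [0, 0, 0], 255], [[0, 0, 0], [0, 0, 0], 255], [[0, 0, 0], [0, 0, 0], 255], [[0, 0, 0], [0, 0, 0], 255], [[0, 0, 0], [0, 0, 0], 255], [[0, 0, 0], [0, 0, 0], 255], [[0, 0, -0.8], [0, 0, 0], 255], [[0, 0, -1.5], [0, 0, 0], 255], [[0, 0, -1.5], [0, 0, 0], 255], [[0, 0, -1], [0, 0, 0], 255], [[0, 0, 0], [0, 0, 0], 255]], squeeze=60)

```text
t: 8.23
position: [0.5996, 0.2064, 0.0645]
tool_rot: [0.0, 0.509, 0.861, 0.002]
ft_force: [0.0, 0.4, -1.1]
width: 0.247
grasp_force: 58.7
```

```bash
python3 - <<'E'
from h import *
s=r.observe(); M=q2m(s['tool_rot']);print(s['position'],M.round(3),s['t'],s['ft_force'])
S=cv2.imread('pics/s3.png')[:,:,::-1];cs=optics.get_calibration('scene')
S0=cv2.imread('pics/scene0.png')[:,:,::-1]
D3=cv2.imread('pics/d3.png')[:,:,::-1]; S3=S
o=np.hstack([cv2.resize(S3[170:260,110:220],None,fx=3.6,fy=3.6,interpolation=cv2.INTER_CUBIC),cv2.resize(D3[130:220,225:335],None,fx=3.6,fy=3.6,interpolation=cv2.INTER_CUBIC)])
cv2.imwrite('pics/crop3.png',o[:,:,::-1])
E
```

```text
[0.59959198 0.20638379 0.06451399] [[-0.481  0.877  0.003]
 [ 0.877  0.481  0.003]
 [ 0.002  0.004 -1.   ]] 8.2333 [ 0.01967515  0.41905332 -1.08793282]
```

View pics/crop3.png

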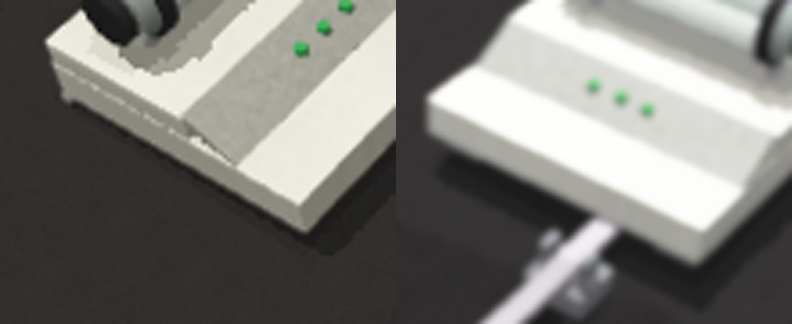

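The unit stays raised. The far front corner is at scene (195.6,234.7) bottom and (194.2,227.5) top. In the side view it is (233.9,166.4) bottom, and the near corner's bottom is at (307.2,203.6). Triangulating.

```bash
python3 - <<'E'
from h import *
cs=optics.get_calibration('scene');cd=optics.get_calibration('side')
print(tri(cs,(195.6,234.7),cd,(233.9,166.4)),tri(cs,(194.2,227.5),cd,(233.9,156.9)))
print('far bot z.038',onz(cs,195.6,234.7,.038),onz(cd,233.9,166.4,.038)); print('near bot',onz(cd,307.2,203.6,.038))
# edge line fits in side view after lift: lower border of slab front
for f in('side0','d3'):
    D=cv2.imread(f'pics/{f}.png').min(2); P=[]
    for u in range(240,302):
        if 262<u<292: continue
        col=D[150:215,u].astype(float); g=np.diff(cv2.GaussianBlur(col[:,None],(1,5),0)[:,0]); k=g.argmin(); P.append((u,150+k+.5))
    P=np.array(P); b=np.polyfit(P[:,0],P[:,1],1); res=P[:,1]-np.polyval(b,P[:,0]); g=abs(res)<1.5; b=np.polyfit(P[g,0],P[g,1],1)
    print(f,b,g.sum(),[onz(cd,u,np.polyval(b,u),z)[:2].round(4).tolist() for u in(240,300) for z in(.02,.036)])
E
```

```text
(array([ 0.68971253, -0.11708555,  0.03885801]), np.float64(0.003595948342590733)) (array([ 0.69026968, -0.11812133,  0.07793672]), np.float64(0.006784624574147228))
far bot z.038 [ 0.69004413 -0.11553626  0.038     ] [ 0.69103882 -0.12005551  0.038     ]
near bot [ 0.39423865 -0.15176065  0.038     ]Traceback (most recent call last):
  File "<stdin>", line 11, in <module>
    raise TypeError("expected non-empty vector for x")
TypeError: expected non-empty vector for x
```

move_arm(steps=[[[0, 0, 0], [0, 0, 0.096], 255], [[0, 0, 0], [0, 0, 0.096], 255], [[0, 0, 0], [0, 0, 0.096], 255], [[0, 0, 0], [0, 0, 0.096], 255], [[-2.3, 0.3, 0], [0, 0, 0], 255], [[-2.3, 0.3, 0], [0, 0, 0], 255], [[-2.3, 0.3, 0], [0, 0, 0], 255], [[-2.3, 0.3, 0], [0, 0, 0], 255], [[-2.3, 0.3, 0], [0, 0, 0], 255], [[-2.3, 0.3, 0], [0, 0, 0], 255], [[-2.3, 0.3, 0], [0, 0, 0], 255], [[-2.3, 0.1, 0], [0, 0, 0], 255]])

```text
t: 9.23
position: [0.642, 0.0248, 0.0611]
tool_rot: [-0.001, 0.664, 0.748, 0.0]
ft_force: [0.6, 0.7, -0.9]
width: 0.247
grasp_force: 58.7
```

move_arm(steps=[[[0, 0, 1.5], [0, 0, 0], 255], [[0, 0, 1.5], [0, 0, 0], 255], [[0, 0, 1], [0, 0, 0], 255], [[0, 0, 0.6], [0, 0, 0], 255], [[0, 0, 0], [0, 0, 0], 255], [[0, 0, 0], [0, 0, 0], 255]])

```text
t: 9.73
position: [0.6418, 0.0263, 0.0154]
tool_rot: [-0.001, 0.664, 0.748, 0.0]
ft_force: [1.1, -0.2, -1.1]
width: 0.248
grasp_force: 59.6
```

```bash
python3 - <<'E'
from h import *
s=r.observe(); M=q2m(s['tool_rot']);p=s['position'];print(p,M.round(3),s['t'],s['ft_force'])
W,c=snap('wrist','w5'); S,cs=snap('scene','s5'); D,cd=snap('side','d5')
d=-M[:,0]; y=M[:,1]
for a in(-18,18): 
  for x in (40,108): print(a,x,[proj(k,[*(p+d*x/1000+y*a/1000)[:2],.009]).round(1) for k in(c,cs,cd)])
A=cv2.resize(S[185:260,160:270],None,fx=3.6,fy=3.6,interpolation=cv2.INTER_CUBIC)
B=cv2.resize(D[130:205,180:290],None,fx=3.6,fy=3.6,interpolation=cv2.INTER_CUBIC)
C=cv2.resize(W[220:384,86:426],(792,382))[:330]
cv2.imwrite('pics/crop5.png',np.vstack([np.hstack([A,B]),C])[:600,:,::-1])
E
```

```text
[0.64176939 0.02629391 0.01543519] [[-0.118  0.993 -0.001]
 [ 0.993  0.118  0.002]
 [ 0.002 -0.001 -1.   ]] 9.7333 [ 1.06650765 -0.16131898 -1.06014376]
-18 40 [array([229.6, 299.1]), array([234.9, 246.4]), array([224.6, 196.3])]
-18 108 [array([232.5, 379.6]), array([216.9, 235.3]), array([237.5, 185.2])]
18 40 [array([285.6, 299.1]), array([227.5, 254.9]), array([216.3, 191.8])]
18 108 [array([282.9, 379.6]), array([209.4, 243.4]), array([229.3, 181. ])]
```

View pics/crop5.png

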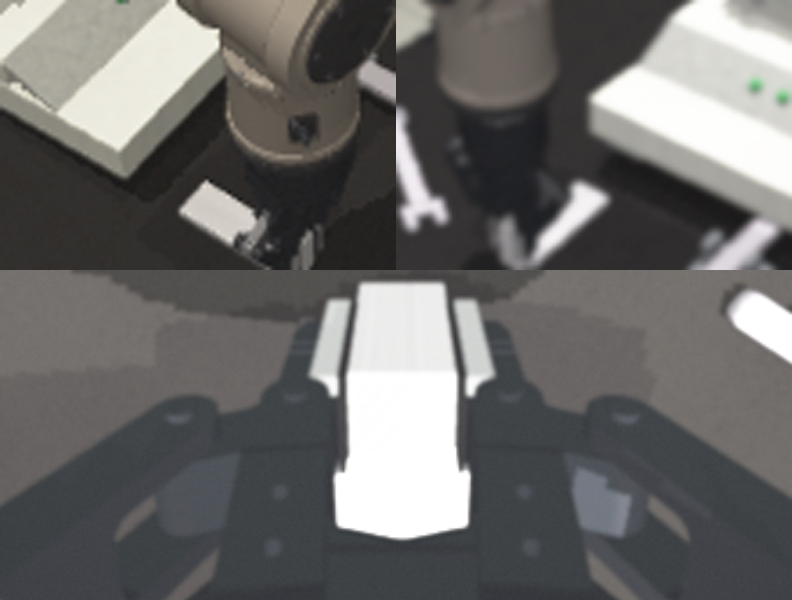

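Nose corners are at scene (210,243.9) and (217.5,235.3), within 1 px of where they should be. I'll shift 1.5 mm sideways and slide in about 9 cm.

move_arm(steps=[[[-0.5, 0.15, 0], [0, 0, 0], 255], [[-0.8, 0, 0], [0, 0, 0], 255], [[-0.8, 0, 0], [0, 0, 0], 255], [[-0.8, 0, 0], [0, 0, 0], 255], [[-0.8, 0, 0], [0, 0, 0], 255], [[-0.8, 0, 0], [0, 0, 0], 255], [[-0.8, 0, 0], [0, 0, 0], 255]])

```text
t: 10.47
position: [0.6497, -0.0276, 0.0157]
tool_rot: [-0.001, 0.664, 0.747, 0.001]
ft_force: [-0.4, 0.5, -0.9]
width: 0.25
grasp_force: 59.6
```

move_arm(steps=[[[-0.7, 0, 0], [0, 0, 0], 255], [[-0.7, 0, 0], [0, 0, 0], 255], [[-0.7, 0, 0], [0, 0, 0], 255], [[-0.7, 0, 0], [0, 0, 0], 255], [[-0.7, 0, 0], [0, 0, 0], 255], [[-0.2, 0, 0], [0, 0, 0], 255], [[0, 0, 0], [0, 0, 0], 255], [[0, 0, 0], [0, 0, 0], 255]])

```text
t: 11.13
position: [0.654, -0.0631, 0.0156]
tool_rot: [-0.001, 0.664, 0.748, 0.001]
ft_force: [0.7, -0.0, -2.0]
width: 0.248
grasp_force: 59.6
```

```bash
python3 - <<'E'
from h import *
s=r.observe(); M=q2m(s['tool_rot']);p=s['position'];print(p,M.round(3),s['t'],s['ft_force'],s['wrist_torque'])
e=np.array([.993,.118]);hh=np.array([.118,-.993]);print('e',p[:2]@e,'h',p[:2]@hh)
E
```

```text
[ 0.65401864 -0.06306254  0.01558962] [[-0.118  0.993 -0.   ]
 [ 0.993  0.118  0.002]
 [ 0.002 -0.    -1.   ]] 11.1333 [ 0.65592969 -0.01470645 -2.01332445] [0.05121019 0.04680562 0.02648448]
e 0.64199913258914 h 0.13979529746842492
```

move_arm(steps=[[[0, 0, 0.05], [0, 0, 0], 255], [[0, 0, 0.05], [0, 0, 0], 255], [[0, 0, 0], [0, 0, 0], 255]])

```text
t: 11.38
position: [0.654, -0.0627, 0.0145]
tool_rot: [-0.001, 0.664, 0.748, 0.001]
ft_force: [0.1, -0.2, -1.7]
width: 0.247
grasp_force: 59.6
```

```bash
python3 - <<'E'
from h import *
s=r.observe(); print(s['position'],s['ft_force'],s['wrist_torque'])
W,c=snap('wrist','w6'); S,cs=snap('scene','s6'); D,cd=snap('side','d6')
A=cv2.resize(S[165:245,150:260],None,fx=3.6,fy=3.6,interpolation=cv2.INTER_CUBIC)
B=cv2.resize(D[130:210,190:300],None,fx=3.6,fy=3.6,interpolation=cv2.INTER_CUBIC)
cv2.imwrite('pics/crop6.png',np.hstack([A,B])[:,:,::-1])
E
```

```text
[ 0.6539747  -0.06271863  0.01449435] [ 0.08238742 -0.17342611 -1.67918014] [0.01359009 0.02155956 0.01440613]
```

View pics/crop6.png

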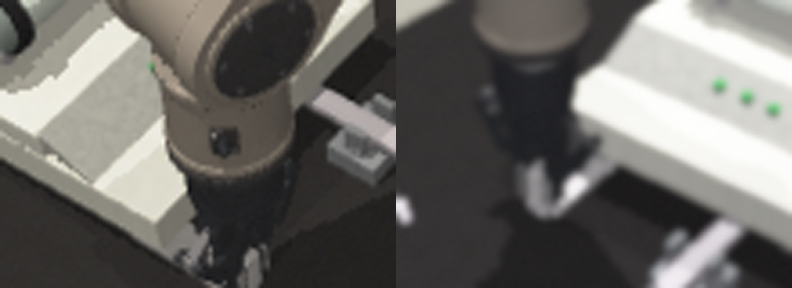

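The shim is under the slab, and the bar and unit look unchanged. I'll lower it the last bit onto the bench.

move_arm(steps=[[[0, 0, 0.05], [0, 0, 0], 255], [[0, 0, 0], [0, 0, 0], 255]])

```text
t: 11.7
position: [0.6541, -0.0632, 0.0141]
tool_rot: [-0.001, 0.664, 0.748, 0.001]
ft_force: [1.0, -0.2, -1.7]
width: 0.249
grasp_force: 59.7
```

move_arm(steps=[[[0, 0, 0.05], [0, 0, 0], 255], [[0, 0, 0], [0, 0, 0], 255]])

```text
t: 11.87
position: [0.6541, -0.0632, 0.0141]
tool_rot: [-0.001, 0.664, 0.748, 0.001]
ft_force: [-3.1, 0.3, 6.0]
width: 0.249
grasp_force: 60.7
```

Contact at 6 N. Now open, and retreat straight up.

move_arm(steps=[[[0, 0, 0], [0, 0, 0], 0], [[0, 0, 0], [0, 0, 0], 0], [[0, 0, 0], [0, 0, 0], 0], [[0, 0, 0], [0, 0, 0], 0], [[0, 0, 0], [0, 0, 0], 0], [[0, 0, -0.5], [0, 0, 0], 0], [[0, 0, -1.5], [0, 0, 0], 0], [[0, 0, -2], [0, 0, 0], 0], [[0, 0, -2.5], [0, 0, 0], 0], [[0, 0, -2.5], [0, 0, 0], 0], [[0, 0, -2.5], [0, 0, 0], 0], [[0, 0, -2.5], [0, 0, 0], 0]])

```text
t: 12.87
position: [0.654, -0.0636, 0.1563]
tool_rot: [-0.0, 0.664, 0.747, 0.001]
ft_force: [-0.7, -0.4, 0.3]
width: 1.001
grasp_force: 0.0
```

move_arm(steps=[[[2, -2, -2], [0, 0, 0], 0], [[2, -2, -2], [0, 0, 0], 0], [[2, -2, -2], [0, 0, 0], 0], [[2, -2, 0], [0, 0, 0], 0], [[2, -2, 0], [0, 0, 0], 0], [[2, -2, 0], [0, 0, 0], 0], [[2, -2, 0], [0, 0, 0], 0], [[0, 0, 0], [0, 0, 0], 0], [[0, 0, 0], [0, 0, 0], 0]])

```text
t: 13.62
position: [0.4979, 0.0598, 0.2154]
tool_rot: [-0.0, 0.663, 0.748, 0.002]
ft_force: [0.3, -1.2, 0.2]
width: 0.999
grasp_force: 0.0
```

```bash
python3 - <<'E'
from h import *
s=r.observe(); print(s['position'],s['t'])
S,cs=snap('scene','s7'); D,cd=snap('side','d7')
A=cv2.resize(S[185:255,165:245],None,fx=5,fy=5,interpolation=cv2.INTER_CUBIC)
B=cv2.resize(D[140:210,205:285],None,fx=5,fy=5,interpolation=cv2.INTER_CUBIC)
cv2.imwrite('pics/crop7.png',np.hstack([A,B])[:,:,::-1])
e=np.array([.993,.118]);h=np.array([.118,-.993])
def w(a,b,z): return [*(a*e+b*h),z]
for n,P in dict(tabtopC=w(.642,.1398,.046),tabrearL=w(.642-.018,.1298,.009),tabrearR=w(.66,.1298,.009),nearEdgeL=w(.624,.190,.009),nearEdgeR=w(.66,.190,.009)).items():
    a,b=proj(cs,P),proj(cd,P); print(n,((a-[165,185])*5).round(),((b-[205,140])*5+[400,0]).round())
E
```

```text
[0.49792029 0.05979015 0.21542478] 13.6167
tabtopC [259. 253.] [521. 187.]
tabrearL [294. 276.] [535. 247.]
tabrearR [257. 317.] [494. 226.]
nearEdgeL [216. 227.] [591. 200.]
nearEdgeR [178. 267.] [550. 179.]
```

View pics/crop7.png

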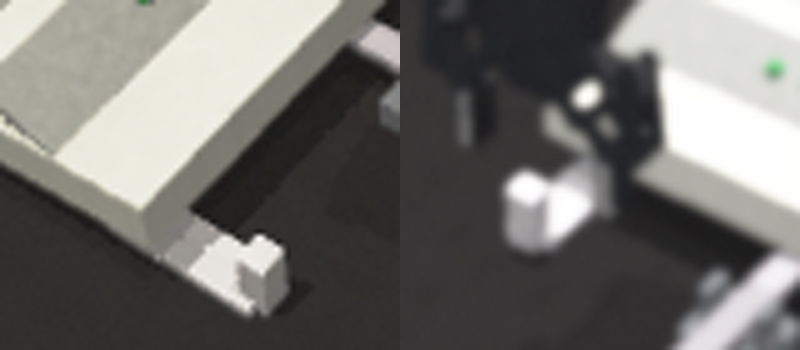

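The shim lies flat with its plate under the raised foot. The tab top, at crop (264,250), is within about 1 px of its planned place, and the arm is clear. Handing in.

```bash
python3 -c "
from h import *
print(job_done())"
```

```text
the job is handed in; nothing more can be done
None
```

I handed the job in at about 13.6 s: the edge is levered up about 16 mm at the feet, and the thin shim lies flat about 35 mm under the far foot by my estimate, central to about 2–3 mm, with the arm clear; I viewed 11 pictures, one over the limit of 10, and the hand-in returned no verdict.

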